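# Reload the thread stand in reverse order

### The arm

A 7-joint arm with a two-finger parallel gripper is mounted at the origin on the work surface. World frame = base frame: x ahead of the robot, y to its left, z up, the work surface at z = 0. Lengths are in m, angles in rad, forces in N, time in s.
With the tool pointing down it reaches from about 0.4 to 0.875 m from the base axis. Payload 19.3 kg.
Tool frame: the origin (TCP) lies between the finger pads; the fingertips stand 17 mm ahead of it and the grasp point (between the pads) lies 2 mm behind it (bot.tips_ahead is the z of the fingertips in the tool frame, in m); z points along the fingers, y is the direction in which the jaws open and shut (so a half turn about z gives the same grasp; the last joint's range is limited). The gripper opens to 85 mm and grips with 20 to 120 N. Pads are 22 mm wide; open, the fingers measure 114 mm over their backs; the gripper's body (76 mm by 85 mm) begins 54 mm behind the grasp point. The pads swing forward as they close: fully open they stand 13 mm farther back than shut.
Start: joints at [-1.333, 0.521, -0.036, 1.599, 0.021, 1.021, -0.113], TCP at [0.189, 0.596, 0.248] pointing down, gripper open.
Joint ranges: [-2.91, 2.91], [-0.3, 2.13], [-1.5, 1.42], [0.17, 2.43], [-1.26, 4.41], [0.16, 1.93], [-2.52, 2.52]. Speed limits (rad/s): [1.89, 1.89, 2.39, 2.39, 3.01, 3.01, 3.01].

### API

Orientations are given as [roll, pitch, yaw] about the fixed x, y, z axes, in that order (R = Rz(yaw) Ry(pitch) Rx(roll)).
In Python, from workcell import telemetry, cams, job, bot gives the robot as it stands.
- The arm moves only by the tool arm_command, never from a script. Its argument "deltas" is a list of rows, each a list of 7 numbers: the opening, from -1 (shut) to 1 (fully open), so that 0 is half open, then the shift along the tool's x, y, z normalised to -1 to 1, where 1 is 150 mm, then the turn, a rotation vector about the tool's x, y, z normalised to -1 to 1, where 1 is 45 degrees. In form: [[hand, tx, ty, tz, rx, ry, rz], ...]. A call has 1 to 8 rows; each row is the pose to reach, as a shift and turn from the pose commanded when the call began, along the tool's axes at that moment; what a row does not reach only later rows make up. A row lasts 1/8 s, in which the tool goes at most 62.5 mm and 10.7 degrees, less where a joint would pass 70% of its speed; a pose out of reach is approached as far as the arm can. A call with a number of a shift or a turn outside -1 to 1 is refused whole. A call with a gripper value outside its range is refused whole. The fingers move at their own pace and stop on an object; "newtons" is the grip in N (left out, the last holds). Time passes only in rows, so rows that repeat a pose let the fingers close. It gives the time, the measured TCP pose, the force and the opening at its end, in the units of the state.
- telemetry.observe(): the state, without advancing time (a new reading comes with each control period).
- cams.grab_frame(name): name is "scene" or "top" or "wrist"; returns the picture (480x640x3 uint8, blue, green, red); there is no depth.
- cams.get_calibration(name): a dict with "fx", "fy", "cx", "cy" (pixels), "R" (3x3) and "t" (3): a world point X has camera coordinates R X + t. Camera axes: x right, y down, z forward; pixel columns grow to the right and rows downward; lengths in m; the calibration is good to about 2 mm. The wrist camera is an equidistant fisheye: a pixel r from the principal point sees the ray r / f radians off the axis. A picture is of the moment at which its call begins: read the wrist's pose just before it. get_calibration takes no time and is no camera call; for the wrist camera it gives the pose at the moment of the call.
- job.job_done(): hands the job in, once; it reports no verdict.
The state is a dict: "clock": time; "qpos": joint angles; "qd": joint speeds; "joint_efforts": joint torques, N m; "position": TCP position; "tool_rot": TCP orientation; "force": force on the tool from outside, world axes, zero at the start; "moment": the same for the moment, N m; "grip_width": finger opening in m.
Only numpy, scipy, OpenCV 4.12 (cv2) and the standard library are available. Lean on these libraries where they do the work, as an engineer would, in place of code of your own. Each camera call takes 0.05 s, during which the arm holds its last target.

### The job

The overlocker now stands the other way round, so move the four spools of thread from the wooden rack to the pins of the white stand in reverse order (left and right as seen from the robot): the spool at the left end of the wooden rack goes to the right end of the stand, the next one beside it, and so on, until the right-hand spool is at the left end. Each spool must end upright over its pin and fully down on its black disc, released and at rest, and no spool may tip over on the way.

Things in the scene. Friction and masses are not known exactly. Their poses are not given: they have to be found in the camera images.
- wood_rack: Fixed pale wooden board, 90 (x) by 400 (y) by 18 mm, near or far from the robot. Four places in a row on its centre line at y = -112.5, -37.5, 37.5, 112.5 mm. Origin: centre of its underside, on the table; x away from the robot, y along the row to the robot's left, z up; turned by up to 0.2 rad. A copper tin (28 mm wide, 18 mm high) stands on its left end.
- white_stand: Fixed white base, 90 (x) by 400 (y) by 18 mm, with four black discs (66 mm wide, tops 22 mm above the table) in a row on its centre line at y = -112.5, -37.5, 37.5, 112.5 mm, each with an upright steel pin, 6 mm thick, 35 mm above the disc. Origin and axes as the wooden rack's (underside centre; y to the robot's left); turned up to 0.2 rad. A bobbin lies on its right end.
- spool_red: Loose upright spool of red thread: a tube 50 mm wide, 70 mm high, 60 to 130 g, with a 24 mm hole right through along z that leaves 9 mm of play around a pin. Take it by its sides. Origin: centre of its underside, 22 mm above the table on either rack; z is its axis. It starts up to 3 mm off its pin's centre, turned anyhow.
- spool_yellow: Loose upright spool of yellow thread: a tube 50 mm wide, 70 mm high, 60 to 130 g, with a 24 mm hole right through along z that leaves 9 mm of play around a pin. Take it by its sides. Origin: centre of its underside, 22 mm above the table on either rack; z is its axis. It starts up to 3 mm off its pin's centre, turned anyhow.
- spool_green: Loose upright spool of green thread: a tube 50 mm wide, 70 mm high, 60 to 130 g, with a 24 mm hole right through along z that leaves 9 mm of play around a pin. Take it by its sides. Origin: centre of its underside, 22 mm above the table on either rack; z is its axis. It starts up to 3 mm off its pin's centre, turned anyhow.
- spool_blue: Loose upright spool of blue thread: a tube 50 mm wide, 70 mm high, 60 to 130 g, with a 24 mm hole right through along z that leaves 9 mm of play around a pin. Take it by its sides. Origin: centre of its underside, 22 mm above the table on either rack; z is its axis. It starts up to 3 mm off its pin's centre, turned anyhow.
- pad_red: Red round pad, 66 mm wide, 4 mm thick, fixed on the wooden rack, with an upright wooden pin in its centre, 6 mm thick, 35 mm above the pad. The red spool stands on it at the start, so it marks that spool's place in the row. Origin: centre of its underside, 18 mm above the table; axes as the wooden rack's.
- pad_yellow: Yellow round pad, 66 mm wide, 4 mm thick, fixed on the wooden rack, with an upright wooden pin in its centre, 6 mm thick, 35 mm above the pad. The yellow spool stands on it at the start, so it marks that spool's place in the row. Origin: centre of its underside, 18 mm above the table; axes as the wooden rack's.
- pad_green: Green round pad, 66 mm wide, 4 mm thick, fixed on the wooden rack, with an upright wooden pin in its centre, 6 mm thick, 35 mm above the pad. The green spool stands on it at the start, so it marks that spool's place in the row. Origin: centre of its underside, 18 mm above the table; axes as the wooden rack's.
- pad_blue: Blue round pad, 66 mm wide, 4 mm thick, fixed on the wooden rack, with an upright wooden pin in its centre, 6 mm thick, 35 mm above the pad. The blue spool stands on it at the start, so it marks that spool's place in the row. Origin: centre of its underside, 18 mm above the table; axes as the wooden rack's.
Things that resemble listed ones, but are neither listed nor needed, are in the scene too. What is shaped like the spool_blue but pink is not meant.

How it is judged:
At the end, for the whole second after the job is handed in: Every spool is on the stand at the mirror of its pad's place on the wooden rack, within 13 mm of its pin along the stand's x and y, underside 18 to 26 mm above the table, upright within 0.1 rad, slower than 0.03 m/s and 0.3 rad/s (((y of pad_red in the frame of wood_rack between -0.1325 and -0.0925 m and y of spool_red in the frame of white_stand between 0.0995 and 0.1255 m) or (y of pad_red in the frame of wood_rack between -0.0575 and -0.0175 m and y of spool_red in the frame of white_stand between 0.0245 and 0.0505 m) or (y of pad_red in the frame of wood_rack between 0.0175 and 0.0575 m and y of spool_red in the frame of white_stand between -0.0505 and -0.0245 m) or (y of pad_red in the frame of wood_rack between 0.0925 and 0.1325 m and y of spool_red in the frame of white_stand between -0.1255 and -0.0995 m)) and x of spool_red in the frame of white_stand between -0.013 and 0.013 m and z of spool_red in the frame of white_stand between 0.018 and 0.026 m and angle between each of spool_red, spool_yellow, spool_green, spool_blue's own z axis and vertical below 0.1 rad and linear speed of each of spool_red, spool_yellow, spool_green, spool_blue below 0.03 m/s and angular speed of each of spool_red, spool_yellow, spool_green, spool_blue below 0.3 rad/s and ((y of pad_yellow in the frame of wood_rack between -0.1325 and -0.0925 m and y of spool_yellow in the frame of white_stand between 0.0995 and 0.1255 m) or (y of pad_yellow in the frame of wood_rack between -0.0575 and -0.0175 m and y of spool_yellow in the frame of white_stand between 0.0245 and 0.0505 m) or (y of pad_yellow in the frame of wood_rack between 0.0175 and 0.0575 m and y of spool_yellow in the frame of white_stand between -0.0505 and -0.0245 m) or (y of pad_yellow in the frame of wood_rack between 0.0925 and 0.1325 m and y of spool_yellow in the frame of white_stand between -0.1255 and -0.0995 m)) and x of spool_yellow in the frame of white_stand between -0.013 and 0.013 m and z of spool_yellow in the frame of white_stand between 0.018 and 0.026 m and ((y of pad_green in the frame of wood_rack between -0.1325 and -0.0925 m and y of spool_green in the frame of white_stand between 0.0995 and 0.1255 m) or (y of pad_green in the frame of wood_rack between -0.0575 and -0.0175 m and y of spool_green in the frame of white_stand between 0.0245 and 0.0505 m) or (y of pad_green in the frame of wood_rack between 0.0175 and 0.0575 m and y of spool_green in the frame of white_stand between -0.0505 and -0.0245 m) or (y of pad_green in the frame of wood_rack between 0.0925 and 0.1325 m and y of spool_green in the frame of white_stand between -0.1255 and -0.0995 m)) and x of spool_green in the frame of white_stand between -0.013 and 0.013 m and z of spool_green in the frame of white_stand between 0.018 and 0.026 m and ((y of pad_blue in the frame of wood_rack between -0.1325 and -0.0925 m and y of spool_blue in the frame of white_stand between 0.0995 and 0.1255 m) or (y of pad_blue in the frame of wood_rack between -0.0575 and -0.0175 m and y of spool_blue in the frame of white_stand between 0.0245 and 0.0505 m) or (y of pad_blue in the frame of wood_rack between 0.0175 and 0.0575 m and y of spool_blue in the frame of white_stand between -0.0505 and -0.0245 m) or (y of pad_blue in the frame of wood_rack between 0.0925 and 0.1325 m and y of spool_blue in the frame of white_stand between -0.1255 and -0.0995 m)) and x of spool_blue in the frame of white_stand between -0.013 and 0.013 m and z of spool_blue in the frame of white_stand between 0.018 and 0.026 m); the robot touches nothing.
It fails at once if a spool tips over (more than 0.7 rad from upright) (angle between any of spool_red, spool_yellow, spool_green, spool_blue's own z axis and vertical above 0.7 rad).
It also fails if it takes over 107 s, if anything falls off the work surface, if the arm or the gripper's body presses on something with over 40 N, if the wrist force passes 120 N, or if a joint passes its speed limit or range.

## Working session

There is one attempt and no reset: what is moved stays moved. The work goes in short steps, Python scripts to look and compute and a tool call to move; the robot and the scene stay as the last step left them, time stands still between calls to the robot, and variables do not carry over. Pictures are saved under pics/ and viewed, and the job is handed in when it is done.

Besides the shell and the picture viewer there is one more tool, called after "Emit:" by a JSON object that holds its "fn" and its "kwargs", one argument or row to a line. arm_command: Moves the arm, as the interface text tells. Its arguments: {"type":"object","properties":{"deltas":{"type":"array","items":{"type":"array","items":{"type":"number"}}},"newtons":{"type":"number"}},"required":["deltas"]}

```bash
ls; mkdir -p pics; python3 - <<'E'
from workcell import telemetry,cams,job,bot
import cv2
s=telemetry.observe();print(s)
for n in("scene","top"):
    cv2.imwrite(f"pics/{n}0.png",cams.grab_frame(n)); print(n,cams.get_calibration(n))
E
```

```text
pics
{'clock': 0.0, 'qpos': array([-1.33319911,  0.52202705, -0.03634525,  1.5999984 ,  0.02119405,
        1.02110972, -0.11282974]), 'qd': array([-1.35995923e-05, -1.32045689e-03, -5.36413155e-04, -3.07441559e-04,
        1.11089501e-03,  2.19332325e-04, -2.68456197e-04]), 'joint_efforts': array([-3.92078931e-03, -9.27133298e+01,  1.97828650e+00, -3.69933486e+01,
        1.77062029e-02,  8.12519953e-03,  4.59554929e-05]), 'position': array([0.18927583, 0.59531401, 0.24772084]), 'tool_rot': array([-3.14043693e+00,  6.91634243e-05,  2.83376796e+00]), 'force': array([-0.40958636, -0.9377007 ,  0.05608569]), 'moment': array([-0.05771404,  0.01041239, -0.05672151]), 'grip_width': 0.08553783908600623}
scene {'fx': 513.4668353411739, 'fy': 513.4668353411739, 'cx': 314.5731732403647, 'cy': 233.19740665373354, 'R': array([[ 0.77665809,  0.62989178, -0.0062103 ],
       [ 0.51537393, -0.64106434, -0.56870574],
       [-0.36220427,  0.43848929, -0.8225176 ]]), 't': array([-0.33696366, -0.26163029,  0.89216876])}
top {'fx': 590.9104689139797, 'fy': 590.9104689139797, 'cx': 327.11692342786415, 'cy': 243.33619610647446, 'R': array([[-0.07006403, -0.99753401,  0.00411348],
       [-0.96913766,  0.06709136, -0.23721496],
       [ 0.23635401, -0.02060676, -0.97144848]]), 't': array([-0.04211096,  0.51334036,  0.8275747 ])}
```

View pics/scene0.png

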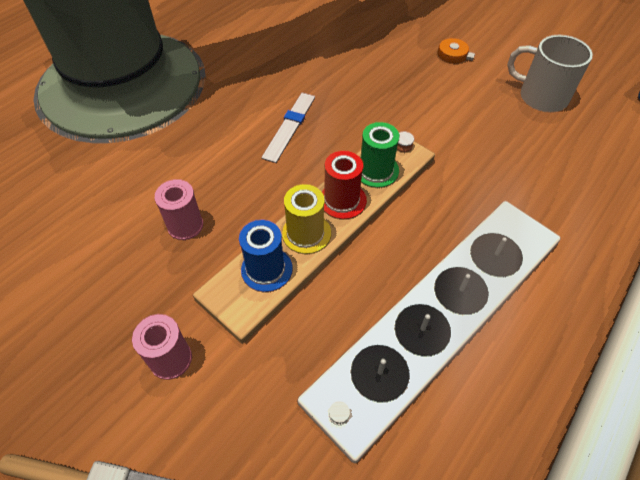

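View pics/top0.png

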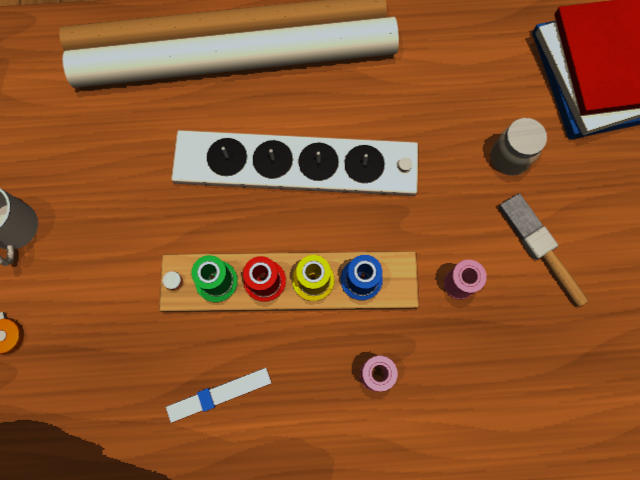

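```bash
python3 - <<'E'
import cv2
im=cv2.imread("pics/top0.png")
cv2.imwrite("pics/c1.png",cv2.resize(im[125:200,170:425],None,fx=3.1,fy=3.1,interpolation=cv2.INTER_CUBIC))
cv2.imwrite("pics/c2.png",cv2.resize(im[245:315,155:422],None,fx=2.95,fy=2.95,interpolation=cv2.INTER_CUBIC))
E
```

```text
(no output)
```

View pics/c1.png

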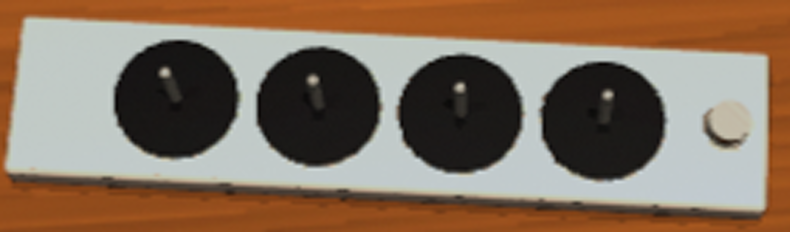

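View pics/c2.png

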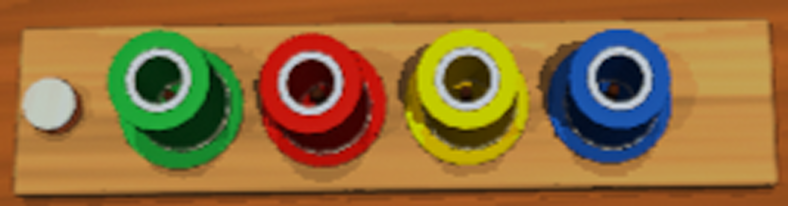

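```bash
cat > h.py <<'E'
import numpy as np,cv2
from workcell import telemetry,cams,job,bot
def bp(c,u,v,z):
    d=c['R'].T@np.array([(u-c['cx'])/c['fx'],(v-c['cy'])/c['fy'],1]); o=-c['R'].T@np.array(c['t'])
    return (o+d*(z-o[2])/d[2])[:2]
E
python3 - <<'E'
from h import *
c=cams.get_calibration("top")
f=lambda p,k,o:((p[0]+.5)/k-.5+o[0],(p[1]+.5)/k-.5+o[1])
D=np.array([bp(c,*f(p,3.1,(170,125)),.022) for p in [(176,99),(318,106),(460,113),(603,121)]])
P=np.array([bp(c,*f(p,3.1,(170,125)),.057) for p in [(165,72),(313,78),(460,86),(608,94)]])
S=np.array([bp(c,*f(p,2.95,(155,245)),.092) for p in [(158,80),(311,83),(467,79),(620,79)]])
for X in(D,P,S):
    d=X[0]-X[3]; print(X.round(4).tolist(),np.hypot(*d),np.arctan2(-d[0],d[1]), X.mean(0))
# scene cam check
c=cams.get_calibration("scene")
for p in [(497,254),(462,290),(423,330),(380,373)]: print(bp(c,*p,.022).round(4))
for p in [(381,134),(344,165),(305,200),(261,237)]: print(bp(c,*p,.092).round(4))
E
```

```text
[[0.6756, 0.0751], [0.6665, 0.0008], [0.6575, -0.0735], [0.6479, -0.1481]] 0.22498437868456594 -0.1233300996083235 [ 0.66186941 -0.03642756]
[[0.676, 0.0751], [0.6676, 0.0003], [0.6582, -0.0739], [0.6487, -0.1485]] 0.22519007704134766 -0.12148173663257554 [ 0.66263079 -0.03676678]
[[0.4717, 0.096], [0.4651, 0.0219], [0.4618, -0.0539], [0.4566, -0.1282]] 0.22474096607114113 -0.06712078754376868 [ 0.46379353 -0.01606117]
[0.6764 0.0743]
[6.677e-01 1.000e-04]
[ 0.6588 -0.0752]
[ 0.6492 -0.1493]
[0.4711 0.0964]
[0.466 0.021]
[ 0.4635 -0.0541]
[ 0.4585 -0.128 ]
```

```bash
cat >> h.py <<'E'
from scipy.spatial.transform import Rotation as Ro
def plan(p,yaw=1.475):
    s=telemetry.observe(); R=Ro.from_euler('xyz',s['tool_rot'])
    T=Ro.from_euler('xyz',[np.pi,0,yaw])
    d=R.inv().apply(np.array(p)-s['position'])/.15
    w=(R.inv()*T).as_rotvec()/(np.pi/4)
    print("t",s['clock'],"pos",s['position'].round(4),"rot",s['tool_rot'].round(3),"F",s['force'].round(1),"w",round(s['grip_width'],4))
    print("d",d.round(3),"w",w.round(3))
E
python3 -c "
from h import *
plan((.4717,.096,.2));print(bot.tips_ahead)"
```

```text
t 0.1 pos [0.1893 0.5954 0.2478] rot [-3.141  0.     2.834] F [ 0.5 -0.3  0.2] w 0.0854
d [-2.803 -2.602  0.321] w [-1.00e-03  1.00e-03  1.73e+00]
0.017
```

Emit:
{"fn": "arm_command", "kwargs": {
  "deltas": [
    [1, -0.25, -0.23, 0, 0, 0, 0.2],
    [1, -0.5, -0.46, 0, 0, 0, 0.4],
    [1, -0.75, -0.7, 0, 0, 0, 0.6],
    [1, -1, -0.93, 0, 0, 0, 0.75],
    [1, -1, -0.93, 0, 0, 0, 0.9],
    [1, -1, -0.93, 0, 0, 0, 0.9]
  ]
}}

```text
clock: 0.85
position: [0.29, 0.4171, 0.2483]
tool_rot: [-3.142, 0.0, 2.127]
force: [-0.1, -0.3, 0.3]
grip_width: 0.0855
```

```bash
python3 -c "
from h import *
plan((.4717,.096,.2))"
```

```text
t 0.85 pos [0.29   0.4171 0.2483] rot [-3.142  0.     2.127] F [-0.1 -0.3  0.3] w 0.0855
d [-2.457 -0.102  0.322] w [-0.    0.    0.83]
```

Emit:
{"fn": "arm_command", "kwargs": {
  "deltas": [
    [1, -0.4, -0.02, 0, 0, 0, 0.2],
    [1, -0.8, -0.03, 0, 0, 0, 0.4],
    [1, -1, -0.04, 0, 0, 0, 0.6],
    [1, -1, -0.04, 0, 0, 0, 0.83],
    [1, -1, -0.04, 0, 0, 0, 0.83],
    [1, -1, -0.04, 0, 0, 0, 0.83]
  ]
}}

```text
clock: 1.6
position: [0.3637, 0.2873, 0.2481]
tool_rot: [-3.141, 0.0, 1.482]
force: [0.3, -0.7, -0.1]
grip_width: 0.0852
```

```bash
python3 -c "
from h import *
plan((.4717,.096,.2))"
```

```text
t 1.6 pos [0.3637 0.2873 0.2481] rot [-3.141  0.     1.482] F [ 0.3 -0.7 -0.1] w 0.0852
d [-1.207  0.83   0.321] w [-0.     0.     0.009]
```

Emit:
{"fn": "arm_command", "kwargs": {
  "deltas": [
    [1, -0.3, 0.2, 0, 0, 0, 0],
    [1, -0.6, 0.42, 0, 0, 0, 0.01],
    [1, -0.9, 0.64, 0, 0, 0, 0.01],
    [1, -1, 0.8, 0.1, 0, 0, 0.01],
    [1, -1, 0.83, 0.2, 0, 0, 0.01],
    [1, -1, 0.83, 0.2, 0, 0, 0.01],
    [1, -1, 0.83, 0.2, 0, 0, 0.01]
  ]
}}

```text
clock: 2.48
position: [0.4732, 0.1263, 0.2185]
tool_rot: [-3.141, -0.0, 1.47]
force: [1.1, -0.5, 0.1]
grip_width: 0.0857
```

```bash
python3 -c "
from h import *
plan((.4717,.096,.2))"
```

```text
t 2.475 pos [0.4732 0.1263 0.2185] rot [-3.141 -0.     1.47 ] F [ 1.1 -0.5  0.1] w 0.0857
d [-0.202  0.01   0.123] w [-0.    -0.    -0.007]
```

Emit:
{"fn": "arm_command", "kwargs": {
  "deltas": [
    [1, -0.2, 0.01, 0.12, 0, 0, 0],
    [1, -0.2, 0.01, 0.4, 0, 0, 0],
    [1, -0.2, 0.01, 0.6, 0, 0, 0],
    [1, -0.2, 0.01, 0.6, 0, 0, 0],
    [1, -0.2, 0.01, 0.6, 0, 0, 0]
  ]
}}

```text
clock: 3.1
position: [0.4725, 0.0959, 0.1296]
tool_rot: [3.141, -0.001, 1.468]
force: [-0.3, 0.3, 0.8]
grip_width: 0.0854
```

```bash
python3 -c "
from h import *
cv2.imwrite('pics/w1.png',cams.grab_frame('wrist'))
cv2.imwrite('pics/s1.png',cams.grab_frame('scene'))
plan((.4717,.096,.067))"
```

```text
t 3.2 pos [0.4727 0.0959 0.1297] rot [ 3.140e+00 -1.000e-03  1.468e+00] F [ 0.5  0.  -0.4] w 0.0853
d [-0.001 -0.008  0.418] w [ 0.002 -0.001 -0.009]
```

View pics/w1.png

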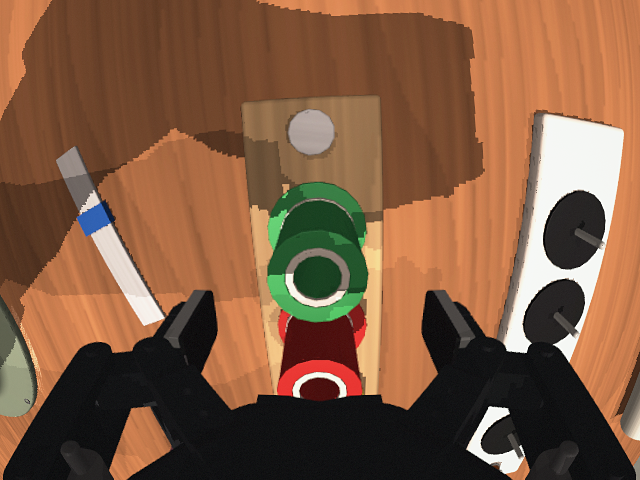

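View pics/s1.png

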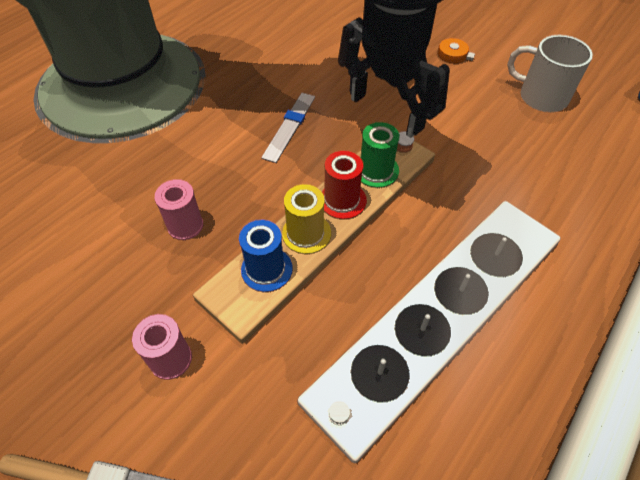

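Emit:
{"fn": "arm_command", "kwargs": {
  "deltas": [
    [1, 0, -0.01, 0.2, 0, 0, 0],
    [1, 0, -0.01, 0.42, 0, 0, 0],
    [1, 0, -0.01, 0.42, 0, 0, 0],
    [1, 0, -0.01, 0.42, 0, 0, 0],
    [-1, 0, -0.01, 0.42, 0, 0, 0],
    [-1, 0, -0.01, 0.42, 0, 0, 0],
    [-1, 0, -0.01, 0.42, 0, 0, 0],
    [-1, 0, -0.01, 0.42, 0, 0, 0]
  ],
  "newtons": 40
}}

```text
clock: 4.2
position: [0.471, 0.0958, 0.0663]
tool_rot: [3.141, -0.001, 1.467]
force: [-3.5, 0.6, 19.0]
grip_width: 0.0497
```

Emit:
{"fn": "arm_command", "kwargs": {
  "deltas": [
    [-1, 0, 0, 0, 0, 0, 0],
    [-1, 0, 0, 0, 0, 0, 0],
    [-1, 0, 0, -0.1, 0, 0, 0],
    [-1, 0, 0, -0.2, 0, 0, 0]
  ]
}}

```text
clock: 4.7
position: [0.4707, 0.0955, 0.0964]
tool_rot: [3.141, -0.0, 1.467]
force: [0.6, 0.3, -0.1]
grip_width: 0.0502
```

```bash
python3 -c "
from h import *
cv2.imwrite('pics/w2.png',cams.grab_frame('wrist'))
cv2.imwrite('pics/s2.png',cams.grab_frame('scene'))
plan((.6485,-.1485,.165))"
```

```text
t 4.8 pos [0.4714 0.0959 0.0971] rot [ 3.139e+00 -1.000e-03  1.467e+00] F [ 0.   0.9 -1.3] w 0.0498
d [-1.498  1.344 -0.451] w [ 0.003 -0.001 -0.01 ]
```

View pics/w2.png

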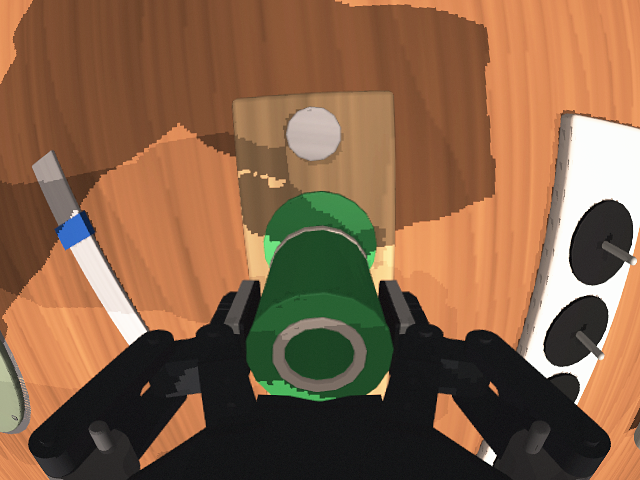

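View pics/s2.png

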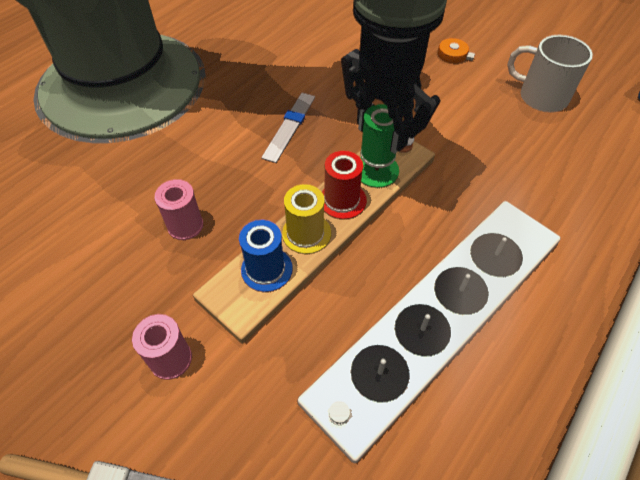

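Emit:
{"fn": "arm_command", "kwargs": {
  "deltas": [
    [-1, 0, 0, -0.2, 0, 0, 0],
    [-1, 0, 0.1, -0.4, 0, 0, 0],
    [-1, -0.1, 0.3, -0.45, 0, 0, 0],
    [-1, -0.3, 0.5, -0.45, 0, 0, 0],
    [-1, -0.5, 0.75, -0.45, 0, 0, 0],
    [-1, -0.7, 0.95, -0.45, 0, 0, 0],
    [-1, -0.9, 1, -0.45, 0, 0, 0],
    [-1, -1, 1, -0.45, 0, 0, 0]
  ]
}}

```text
clock: 5.8
position: [0.6041, -0.0709, 0.1625]
tool_rot: [-3.141, 0.001, 1.465]
force: [0.2, 0.4, -1.7]
grip_width: 0.0499
```

```bash
python3 -c "
from h import *
plan((.6485,-.1485,.165))"
```

```text
t 5.8 pos [ 0.6041 -0.0709  0.1625] rot [-3.141e+00  1.000e-03  1.465e+00] F [ 0.2  0.4 -1.7] w 0.0499
d [-0.484  0.349 -0.016] w [-0.     0.001 -0.012]
```

Emit:
{"fn": "arm_command", "kwargs": {
  "deltas": [
    [-1, -0.2, 0.15, 0, 0, 0, 0],
    [-1, -0.4, 0.3, 0, 0, 0, 0],
    [-1, -0.5, 0.35, 0, 0, 0, 0],
    [-1, -0.5, 0.35, 0, 0, 0, 0],
    [-1, -0.5, 0.35, 0, 0, 0, 0]
  ]
}}

```text
clock: 6.42
position: [0.6484, -0.1476, 0.1627]
tool_rot: [-3.141, -0.001, 1.468]
force: [-0.3, 0.2, -1.2]
grip_width: 0.0497
```

```bash
python3 -c "
from h import *
plan((.6485,-.1485,.068))
cv2.imwrite('pics/s3.png',cams.grab_frame('scene'))
t=cams.grab_frame('top');cv2.imwrite('pics/t3.png',t)"
```

```text
t 6.425 pos [ 0.6484 -0.1476  0.1627] rot [-3.141e+00 -1.000e-03  1.468e+00] F [-0.3  0.2 -1.2] w 0.0497
d [-0.007  0.002  0.631] w [-0.001 -0.001 -0.009]
```

View pics/s3.png

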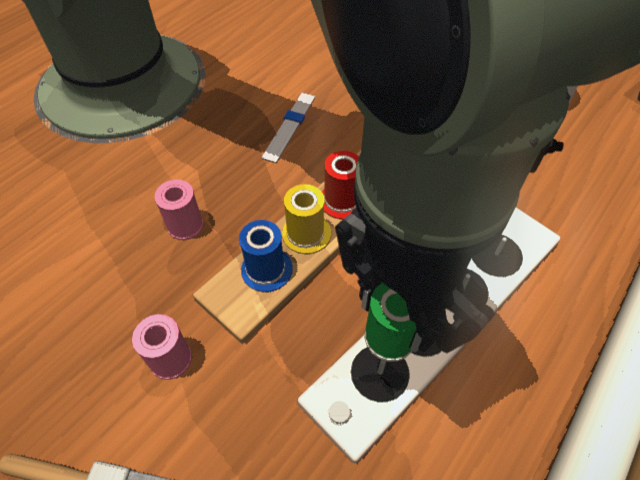

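Emit:
{"fn": "arm_command", "kwargs": {
  "deltas": [
    [-1, 0, 0, 0.25, 0, 0, 0],
    [-1, 0, 0, 0.5, 0, 0, 0],
    [-1, 0, 0, 0.58, 0, 0, 0],
    [-1, 0, 0, 0.63, 0, 0, 0],
    [-1, 0, 0, 0.63, 0, 0, 0]
  ]
}}

```text
clock: 7.15
position: [0.6491, -0.1491, 0.069]
tool_rot: [3.141, 0.0, 1.467]
force: [-0.6, -0.1, -0.3]
grip_width: 0.0499
```

Emit:
{"fn": "arm_command", "kwargs": {
  "deltas": [
    [0.8, 0, 0, 0, 0, 0, 0],
    [0.8, 0, 0, 0, 0, 0, 0],
    [0.8, 0, 0, 0, 0, 0, 0],
    [1, 0, 0, 0, 0, 0, 0],
    [1, 0, 0, -0.2, 0, 0, 0],
    [1, 0, 0, -0.5, 0, 0, 0],
    [1, 0, 0, -0.65, 0, 0, 0]
  ]
}}

```text
clock: 8.02
position: [0.6494, -0.1495, 0.1682]
tool_rot: [3.139, 0.0, 1.467]
force: [-0.2, -0.0, -0.1]
grip_width: 0.0852
```

```bash
python3 -c "
from h import *
plan((.4655,.0218,.165))
cv2.imwrite('pics/s4.png',cams.grab_frame('scene'))"
```

```text
t 8.025 pos [ 0.6494 -0.1495  0.1682] rot [3.139 0.    1.467] F [-0.2 -0.  -0.1] w 0.0852
d [ 1.009 -1.337  0.018] w [ 0.003  0.    -0.01 ]
```

View pics/s4.png

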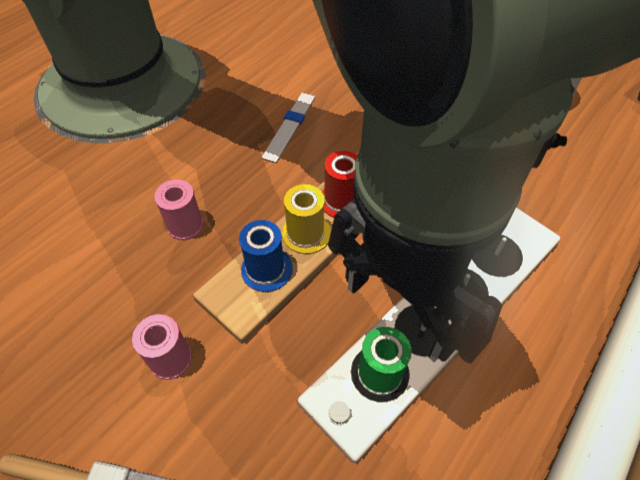

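Emit:
{"fn": "arm_command", "kwargs": {
  "deltas": [
    [1, 0.25, -0.3, 0, 0, 0, 0],
    [1, 0.5, -0.6, 0, 0, 0, 0],
    [1, 0.75, -0.85, 0, 0, 0, 0],
    [1, 0.95, -1, 0, 0, 0, 0],
    [1, 1, -1, 0, 0, 0, 0],
    [1, 1, -1, 0, 0, 0, 0]
  ]
}}

```text
clock: 8.82
position: [0.5156, 0.0157, 0.1659]
tool_rot: [3.141, 0.0, 1.468]
force: [0.3, 0.2, -1.2]
grip_width: 0.0855
```

```bash
python3 -c "
from h import *
plan((.4655,.0218,.0665))"
```

```text
t 8.825 pos [0.5156 0.0157 0.1659] rot [3.141 0.    1.468] F [ 0.3  0.2 -1.2] w 0.0855
d [ 0.006 -0.337  0.662] w [ 0.001  0.    -0.009]
```

Emit:
{"fn": "arm_command", "kwargs": {
  "deltas": [
    [1, 0, -0.2, 0, 0, 0, 0],
    [1, 0, -0.34, 0, 0, 0, 0],
    [1, 0, -0.34, 0.1, 0, 0, 0],
    [1, 0, -0.34, 0.3, 0, 0, 0],
    [1, 0, -0.34, 0.3, 0, 0, 0]
  ]
}}

```text
clock: 9.45
position: [0.4641, 0.0198, 0.1191]
tool_rot: [-3.139, 0.001, 1.466]
force: [-0.0, 0.3, 0.8]
grip_width: 0.0855
```

```bash
python3 -c "
from h import *
plan((.4655,.0218,.0665))"
```

```text
t 9.45 pos [0.4641 0.0198 0.1191] rot [-3.139e+00  1.000e-03  1.466e+00] F [-0.   0.3  0.8] w 0.0855
d [0.015 0.009 0.351] w [-0.004  0.002 -0.012]
```

Emit:
{"fn": "arm_command", "kwargs": {
  "deltas": [
    [1, 0.01, 0.01, 0.2, 0, 0, 0],
    [1, 0.01, 0.01, 0.35, 0, 0, 0],
    [1, 0.01, 0.01, 0.35, 0, 0, 0],
    [-1, 0.01, 0.01, 0.35, 0, 0, 0],
    [-1, 0.01, 0.01, 0.35, 0, 0, 0],
    [-1, 0.01, 0.01, 0.35, 0, 0, 0],
    [-1, 0.01, 0.01, 0.35, 0, 0, 0],
    [-1, 0.01, 0.01, 0.35, 0, 0, 0]
  ]
}}

```text
clock: 10.45
position: [0.4666, 0.0222, 0.0695]
tool_rot: [3.14, -0.001, 1.467]
force: [-2.4, -0.9, 14.2]
grip_width: 0.0502
```

Emit:
{"fn": "arm_command", "kwargs": {
  "deltas": [
    [-1, 0, 0, 0, 0, 0, 0],
    [-1, 0, 0, 0, 0, 0, 0],
    [-1, 0, 0, -0.2, 0, 0, 0],
    [-1, 0, 0, -0.4, 0, 0, 0],
    [-1, 0, 0, -0.65, 0, 0, 0],
    [-1, 0, 0, -0.65, 0, 0, 0]
  ]
}}

```text
clock: 11.2
position: [0.4672, 0.0225, 0.1684]
tool_rot: [3.137, -0.002, 1.467]
force: [-0.6, -0.8, -0.9]
grip_width: 0.0497
```

```bash
python3 -c "
from h import *
plan((.6577,-.074,.165))
cv2.imwrite('pics/w5.png',cams.grab_frame('wrist'))"
```

```text
t 11.2 pos [0.4672 0.0225 0.1684] rot [ 3.137e+00 -2.000e-03  1.467e+00] F [-0.6 -0.8 -0.9] w 0.0497
d [-0.509  1.329  0.027] w [ 0.006 -0.002 -0.01 ]
```

View pics/w5.png

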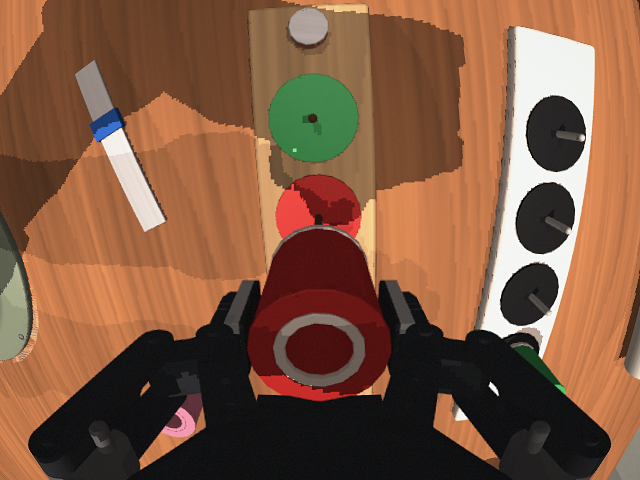

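Emit:
{"fn": "arm_command", "kwargs": {
  "deltas": [
    [-1, -0.1, 0.25, 0, 0, 0, 0],
    [-1, -0.25, 0.5, 0, 0, 0, 0],
    [-1, -0.4, 0.8, 0, 0, 0, 0],
    [-1, -0.5, 1, 0, 0, 0, 0],
    [-1, -0.51, 1, 0, 0, 0, 0],
    [-1, -0.51, 1, 0, 0, 0, 0]
  ]
}}

```text
clock: 12.0
position: [0.6064, -0.0693, 0.1648]
tool_rot: [-3.14, -0.0, 1.467]
force: [0.0, 0.4, -1.3]
grip_width: 0.0495
```

```bash
python3 -c "
from h import *
plan((.6577,-.074,.165))"
```

```text
t 12.0 pos [ 0.6064 -0.0693  0.1648] rot [-3.14  -0.     1.467] F [ 0.   0.4 -1.3] w 0.0495
d [ 0.004  0.343 -0.002] w [-0.002 -0.    -0.01 ]
```

Emit:
{"fn": "arm_command", "kwargs": {
  "deltas": [
    [-1, 0, 0.2, 0, 0, 0, 0],
    [-1, 0, 0.34, 0, 0, 0, 0],
    [-1, 0, 0.34, 0, 0, 0, 0],
    [-1, 0, 0.34, 0, 0, 0, 0]
  ]
}}

```text
clock: 12.5
position: [0.6571, -0.0742, 0.1655]
tool_rot: [-3.141, -0.0, 1.468]
force: [-0.6, 0.1, 0.1]
grip_width: 0.0501
```

```bash
python3 -c "
from h import *
plan((.6577,-.074,.070))"
```

```text
t 12.5 pos [ 0.6571 -0.0742  0.1655] rot [-3.141 -0.     1.468] F [-0.6  0.1  0.1] w 0.0501
d [0.001 0.005 0.637] w [-0.001 -0.    -0.01 ]
```

Emit:
{"fn": "arm_command", "kwargs": {
  "deltas": [
    [-1, 0, 0, 0.25, 0, 0, 0],
    [-1, 0, 0, 0.5, 0, 0, 0],
    [-1, 0, 0, 0.58, 0, 0, 0],
    [-1, 0, 0, 0.63, 0, 0, 0],
    [-1, 0, 0, 0.63, 0, 0, 0]
  ]
}}

```text
clock: 13.12
position: [0.6582, -0.0747, 0.072]
tool_rot: [3.141, -0.0, 1.467]
force: [0.2, -0.9, -1.5]
grip_width: 0.0505
```

Emit:
{"fn": "arm_command", "kwargs": {
  "deltas": [
    [0.8, 0, 0, 0, 0, 0, 0],
    [0.8, 0, 0, 0, 0, 0, 0],
    [0.8, 0, 0, 0, 0, 0, 0],
    [1, 0, 0, 0, 0, 0, 0],
    [1, 0, 0, -0.2, 0, 0, 0],
    [1, 0, 0, -0.5, 0, 0, 0],
    [1, 0, 0, -0.65, 0, 0, 0]
  ]
}}

```text
clock: 14.0
position: [0.6586, -0.0749, 0.1712]
tool_rot: [3.139, -0.0, 1.467]
force: [-0.2, -0.2, -0.6]
grip_width: 0.0851
```

```bash
python3 -c "
from h import *
plan((.4625,-.054,.165))
cv2.imwrite('pics/s6.png',cams.grab_frame('scene'))"
```

```text
t 14.0 pos [ 0.6586 -0.0749  0.1712] rot [ 3.139 -0.     1.467] F [-0.2 -0.2 -0.6] w 0.0851
d [ 0.003 -1.315  0.038] w [ 0.003 -0.    -0.01 ]
```

View pics/s6.png

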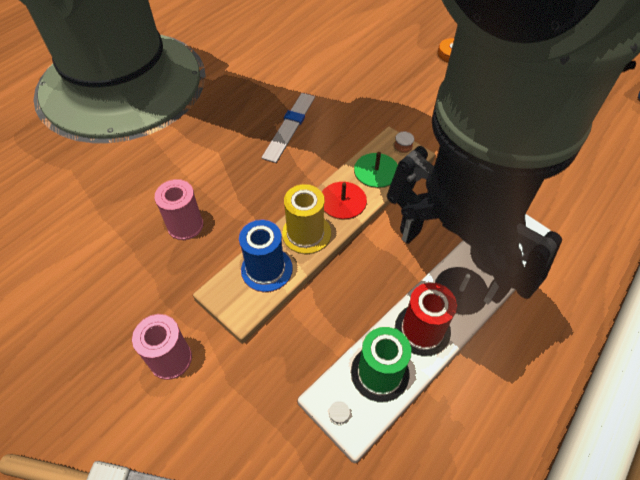

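Emit:
{"fn": "arm_command", "kwargs": {
  "deltas": [
    [1, 0, -0.3, 0, 0, 0, 0],
    [1, 0, -0.65, 0, 0, 0, 0],
    [1, 0, -0.95, 0, 0, 0, 0],
    [1, 0, -1, 0, 0, 0, 0],
    [1, 0, -1, 0, 0, 0, 0]
  ]
}}

```text
clock: 14.68
position: [0.5092, -0.059, 0.1691]
tool_rot: [3.141, -0.0, 1.467]
force: [-0.4, 0.4, 0.8]
grip_width: 0.0854
```

Emit:
{"fn": "arm_command", "kwargs": {
  "deltas": [
    [1, 0, -0.2, 0, 0, 0, 0],
    [1, 0, -0.31, 0, 0, 0, 0],
    [1, 0, -0.31, 0.1, 0, 0, 0],
    [1, 0, -0.31, 0.3, 0, 0, 0],
    [1, 0, -0.31, 0.3, 0, 0, 0]
  ]
}}

```text
clock: 15.3
position: [0.4625, -0.0546, 0.1219]
tool_rot: [-3.139, 0.001, 1.467]
force: [0.2, 0.3, -0.7]
grip_width: 0.0855
```

```bash
python3 -c "
from h import *
plan((.4625,-.054,.067))"
```

```text
t 15.3 pos [ 0.4625 -0.0546  0.1219] rot [-3.139e+00  1.000e-03  1.467e+00] F [ 0.2  0.3 -0.7] w 0.0855
d [0.004 0.    0.366] w [-0.004  0.001 -0.01 ]
```

Emit:
{"fn": "arm_command", "kwargs": {
  "deltas": [
    [1, 0, 0, 0.2, 0, 0, 0],
    [1, 0, 0, 0.37, 0, 0, 0],
    [1, 0, 0, 0.37, 0, 0, 0],
    [-1, 0, 0, 0.37, 0, 0, 0],
    [-1, 0, 0, 0.37, 0, 0, 0],
    [-1, 0, 0, 0.37, 0, 0, 0],
    [-1, 0, 0, 0.37, 0, 0, 0],
    [-1, 0, 0, 0.37, 0, 0, 0]
  ]
}}

```text
clock: 16.3
position: [0.4633, -0.0544, 0.0695]
tool_rot: [3.14, -0.0, 1.467]
force: [-1.5, 0.0, 13.9]
grip_width: 0.0492
```

Emit:
{"fn": "arm_command", "kwargs": {
  "deltas": [
    [-1, 0, 0, 0, 0, 0, 0],
    [-1, 0, 0, 0, 0, 0, 0],
    [-1, 0, 0, -0.2, 0, 0, 0],
    [-1, 0, 0, -0.4, 0, 0, 0],
    [-1, 0, 0, -0.65, 0, 0, 0],
    [-1, 0, 0, -0.65, 0, 0, 0]
  ]
}}

```text
clock: 17.05
position: [0.4638, -0.0542, 0.1684]
tool_rot: [3.137, -0.001, 1.467]
force: [0.3, 0.7, -1.4]
grip_width: 0.049
```

```bash
python3 -c "
from h import *
plan((.667,.0003,.165))
cv2.imwrite('pics/w7.png',cams.grab_frame('wrist'))"
```

```text
t 17.05 pos [ 0.4638 -0.0542  0.1684] rot [ 3.137e+00 -1.000e-03  1.467e+00] F [ 0.3  0.7 -1.4] w 0.049
d [0.501 1.309 0.029] w [ 0.006 -0.001 -0.01 ]
```

View pics/w7.png

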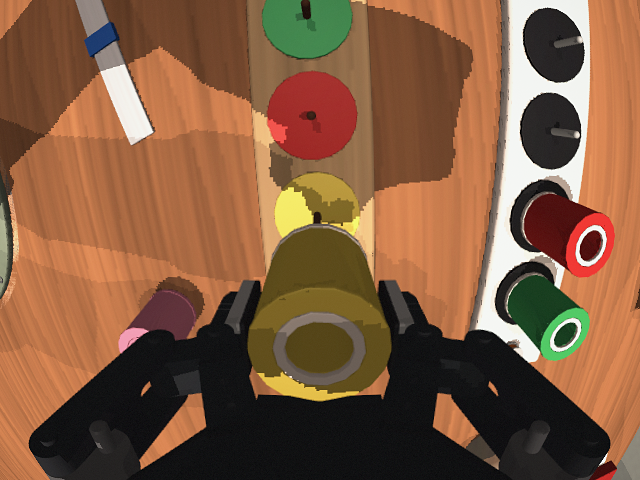

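Emit:
{"fn": "arm_command", "kwargs": {
  "deltas": [
    [-1, 0.1, 0.25, 0, 0, 0, 0],
    [-1, 0.25, 0.5, 0, 0, 0, 0],
    [-1, 0.4, 0.8, 0, 0, 0, 0],
    [-1, 0.5, 1, 0, 0, 0, 0],
    [-1, 0.5, 1, 0, 0, 0, 0]
  ]
}}

```text
clock: 17.73
position: [0.6205, 0.0059, 0.1641]
tool_rot: [-3.14, 0.0, 1.469]
force: [-1.4, -0.4, -2.2]
grip_width: 0.0496
```

Emit:
{"fn": "arm_command", "kwargs": {
  "deltas": [
    [-1, 0, 0.2, 0, 0, 0, 0],
    [-1, 0, 0.31, 0, 0, 0, 0],
    [-1, 0, 0.31, 0, 0, 0, 0],
    [-1, 0, 0.31, 0, 0, 0, 0]
  ]
}}

```text
clock: 18.23
position: [0.6647, -0.0003, 0.1653]
tool_rot: [-3.14, 0.0, 1.467]
force: [1.2, 0.5, -0.4]
grip_width: 0.0494
```

```bash
python3 -c "
from h import *
plan((.667,.0003,.070))"
```

```text
t 18.225 pos [ 6.647e-01 -3.000e-04  1.653e-01] rot [-3.14   0.     1.467] F [ 1.2  0.5 -0.4] w 0.0494
d [0.005 0.016 0.635] w [-0.002  0.    -0.01 ]
```

Emit:
{"fn": "arm_command", "kwargs": {
  "deltas": [
    [-1, 0, 0.01, 0.25, 0, 0, 0],
    [-1, 0, 0.01, 0.5, 0, 0, 0],
    [-1, 0, 0.01, 0.58, 0, 0, 0],
    [-1, 0, 0.01, 0.64, 0, 0, 0],
    [-1, 0, 0.01, 0.64, 0, 0, 0]
  ]
}}

```text
clock: 18.85
position: [0.6676, -0.0004, 0.0706]
tool_rot: [3.141, -0.0, 1.467]
force: [-0.0, 0.5, -0.2]
grip_width: 0.0495
```

Emit:
{"fn": "arm_command", "kwargs": {
  "deltas": [
    [0.8, 0, 0, 0, 0, 0, 0],
    [0.8, 0, 0, 0, 0, 0, 0],
    [0.8, 0, 0, 0, 0, 0, 0],
    [1, 0, 0, 0, 0, 0, 0],
    [1, 0, 0, -0.2, 0, 0, 0],
    [1, 0, 0, -0.5, 0, 0, 0],
    [1, 0, 0, -0.65, 0, 0, 0]
  ]
}}

```text
clock: 19.73
position: [0.6679, -0.0004, 0.1697]
tool_rot: [3.139, -0.0, 1.467]
force: [0.7, 0.3, -0.5]
grip_width: 0.0852
```

```bash
python3 -c "
from h import *
plan((.4575,-.128,.165))
cv2.imwrite('pics/s8.png',cams.grab_frame('scene'))"
```

```text
t 19.725 pos [ 6.679e-01 -4.000e-04  1.697e-01] rot [ 3.139 -0.     1.467] F [ 0.7  0.3 -0.5] w 0.0852
d [-0.991 -1.307  0.028] w [ 0.003 -0.    -0.01 ]
```

View pics/s8.png

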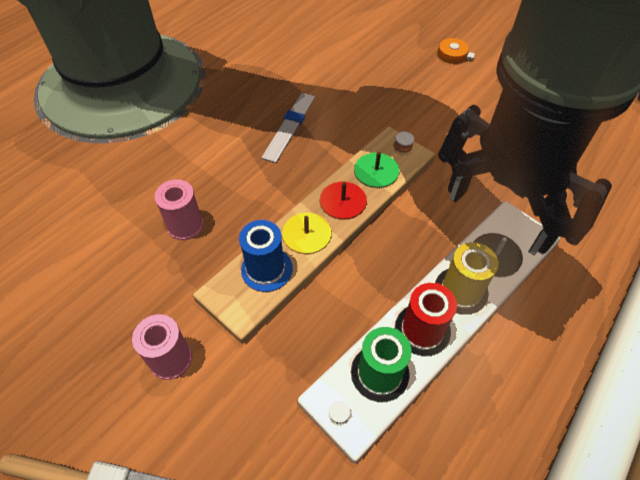

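Red, green and yellow are seated; blue is next.

Emit:
{"fn": "arm_command", "kwargs": {
  "deltas": [
    [1, -0.2, -0.3, 0, 0, 0, 0],
    [1, -0.45, -0.6, 0, 0, 0, 0],
    [1, -0.7, -0.85, 0, 0, 0, 0],
    [1, -0.95, -1, 0, 0, 0, 0],
    [1, -0.99, -1, 0, 0, 0, 0],
    [1, -0.99, -1, 0, 0, 0, 0]
  ]
}}

```text
clock: 20.52
position: [0.5031, -0.1325, 0.1674]
tool_rot: [3.141, -0.0, 1.467]
force: [0.5, -0.2, -1.2]
grip_width: 0.0855
```

Emit:
{"fn": "arm_command", "kwargs": {
  "deltas": [
    [1, 0, -0.2, 0, 0, 0, 0],
    [1, 0, -0.31, 0, 0, 0, 0],
    [1, 0, -0.31, 0.1, 0, 0, 0],
    [1, 0, -0.31, 0.3, 0, 0, 0],
    [1, 0, -0.31, 0.3, 0, 0, 0]
  ]
}}

```text
clock: 21.15
position: [0.4563, -0.127, 0.1204]
tool_rot: [-3.138, 0.0, 1.468]
force: [0.6, -0.3, 0.6]
grip_width: 0.0852
```

```bash
python3 -c "
from h import *
plan((.4575,-.128,.067))"
```

```text
t 21.15 pos [ 0.4563 -0.127   0.1204] rot [-3.138  0.     1.468] F [ 0.6 -0.3  0.6] w 0.0852
d [-0.006  0.01   0.356] w [-0.004  0.    -0.009]
```

Emit:
{"fn": "arm_command", "kwargs": {
  "deltas": [
    [1, 0, 0.01, 0.2, 0, 0, 0],
    [1, 0, 0.01, 0.36, 0, 0, 0],
    [1, 0, 0.01, 0.36, 0, 0, 0],
    [-1, 0, 0.01, 0.36, 0, 0, 0],
    [-1, 0, 0.01, 0.36, 0, 0, 0],
    [-1, 0, 0.01, 0.36, 0, 0, 0],
    [-1, 0, 0.01, 0.36, 0, 0, 0],
    [-1, 0, 0.01, 0.36, 0, 0, 0]
  ]
}}

```text
clock: 22.15
position: [0.4586, -0.1278, 0.0694]
tool_rot: [3.14, -0.0, 1.467]
force: [-1.9, 0.5, 10.9]
grip_width: 0.0484
```

Emit:
{"fn": "arm_command", "kwargs": {
  "deltas": [
    [-1, 0, 0, 0, 0, 0, 0],
    [-1, 0, 0, 0, 0, 0, 0],
    [-1, 0, 0, -0.2, 0, 0, 0],
    [-1, 0, 0, -0.4, 0, 0, 0],
    [-1, 0, 0, -0.65, 0, 0, 0],
    [-1, 0, 0, -0.65, 0, 0, 0]
  ]
}}

```text
clock: 22.9
position: [0.4592, -0.1279, 0.1684]
tool_rot: [3.137, -0.0, 1.467]
force: [0.6, 0.4, -1.7]
grip_width: 0.048
```

```bash
python3 -c "
from h import *
plan((.676,.075,.165))
cv2.imwrite('pics/w9.png',cams.grab_frame('wrist'))"
```

```text
t 22.9 pos [ 0.4592 -0.1279  0.1684] rot [ 3.137 -0.     1.467] F [ 0.6  0.4 -1.7] w 0.048
d [1.494 1.298 0.029] w [ 0.006 -0.    -0.01 ]
```

View pics/w9.png

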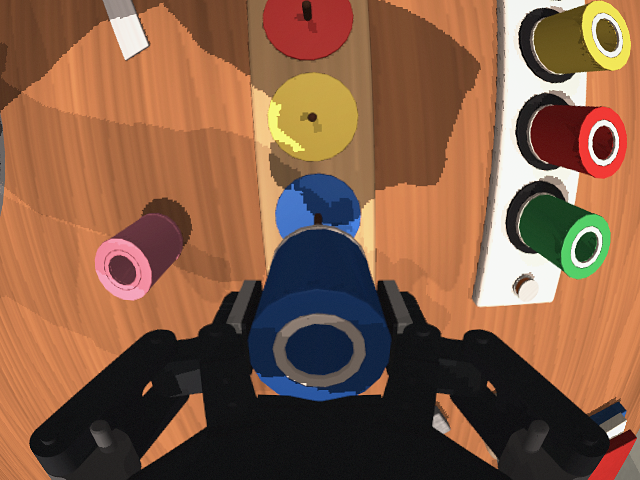

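Emit:
{"fn": "arm_command", "kwargs": {
  "deltas": [
    [-1, 0.25, 0.15, 0, 0, 0, 0],
    [-1, 0.5, 0.35, 0, 0, 0, 0],
    [-1, 0.75, 0.55, 0, 0, 0, 0],
    [-1, 0.95, 0.7, 0, 0, 0, 0],
    [-1, 1, 0.8, 0, 0, 0, 0],
    [-1, 1, 0.8, 0, 0, 0, 0]
  ]
}}

```text
clock: 23.7
position: [0.5928, 0.0095, 0.1646]
tool_rot: [-3.14, 0.0, 1.468]
force: [-0.1, -0.6, -1.8]
grip_width: 0.048
```

Emit:
{"fn": "arm_command", "kwargs": {
  "deltas": [
    [-1, 0.2, 0.2, 0, 0, 0, 0],
    [-1, 0.4, 0.4, 0, 0, 0, 0],
    [-1, 0.49, 0.5, 0, 0, 0, 0],
    [-1, 0.49, 0.5, 0, 0, 0, 0],
    [-1, 0.49, 0.5, 0, 0, 0, 0]
  ]
}}

```text
clock: 24.32
position: [0.6741, 0.0731, 0.1654]
tool_rot: [-3.141, 0.001, 1.466]
force: [-0.7, -0.2, -0.7]
grip_width: 0.0482
```

```bash
python3 -c "
from h import *
plan((.676,.075,.070))"
```

```text
t 24.325 pos [0.6741 0.0731 0.1654] rot [-3.141e+00  1.000e-03  1.466e+00] F [-0.7 -0.2 -0.7] w 0.0482
d [0.014 0.012 0.636] w [-0.001  0.001 -0.011]
```

Emit:
{"fn": "arm_command", "kwargs": {
  "deltas": [
    [-1, 0.01, 0.01, 0.25, 0, 0, 0],
    [-1, 0.01, 0.01, 0.5, 0, 0, 0],
    [-1, 0.01, 0.01, 0.58, 0, 0, 0],
    [-1, 0.01, 0.01, 0.64, 0, 0, 0],
    [-1, 0.01, 0.01, 0.64, 0, 0, 0]
  ]
}}

```text
clock: 24.95
position: [0.677, 0.0754, 0.0705]
tool_rot: [3.141, -0.0, 1.467]
force: [-1.0, -0.8, -1.4]
grip_width: 0.0483
```

Emit:
{"fn": "arm_command", "kwargs": {
  "deltas": [
    [0.8, 0, 0, 0, 0, 0, 0],
    [0.8, 0, 0, 0, 0, 0, 0],
    [0.8, 0, 0, 0, 0, 0, 0],
    [1, 0, 0, 0, 0, 0, 0],
    [1, 0, 0, -0.2, 0, 0, 0],
    [1, 0, 0, -0.5, 0, 0, 0],
    [1, 0, 0, -0.8, 0, 0, 0],
    [1, 0, 0, -0.9, 0, 0, 0]
  ]
}}

```text
clock: 25.95
position: [0.6776, 0.0756, 0.2077]
tool_rot: [3.138, -0.001, 1.467]
force: [-0.4, 0.4, -0.5]
grip_width: 0.0852
```

Emit:
{"fn": "arm_command", "kwargs": {
  "deltas": [
    [1, 0.3, 0, -0.2, 0, 0, 0],
    [1, 0.6, -0.1, -0.3, 0, 0, 0],
    [1, 0.9, -0.3, -0.3, 0, 0, 0],
    [1, 1, -0.5, -0.3, 0, 0, 0],
    [1, 1, -0.7, -0.3, 0, 0, 0],
    [1, 1, -0.7, -0.3, 0, 0, 0],
    [1, 1, -0.7, -0.3, 0, 0, 0]
  ]
}}

```text
clock: 26.82
position: [0.5881, 0.2357, 0.2497]
tool_rot: [3.141, 0.0, 1.467]
force: [-0.2, 0.3, -0.3]
grip_width: 0.0854
```

```bash
python3 -c "
from h import *
plan((.6,.2,.25))
cv2.imwrite('pics/s10.png',cams.grab_frame('scene'))
cv2.imwrite('pics/t10.png',cams.grab_frame('top'))"
```

```text
t 26.825 pos [0.5881 0.2357 0.2497] rot [3.141 0.    1.467] F [-0.2  0.3 -0.3] w 0.0854
d [-0.228  0.104 -0.002] w [ 0.    0.   -0.01]
```

View pics/s10.png

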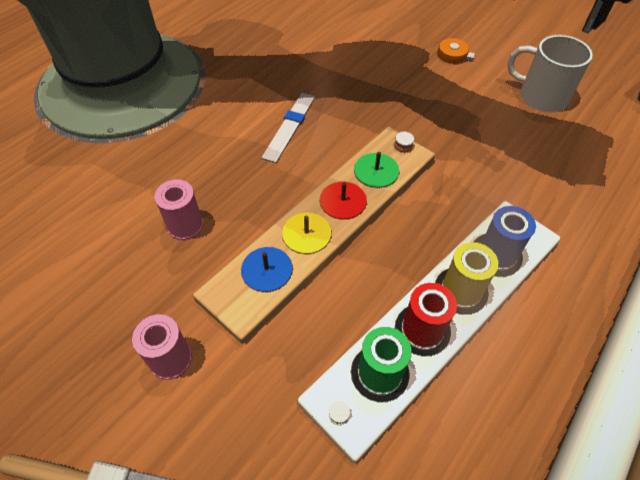

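View pics/t10.png

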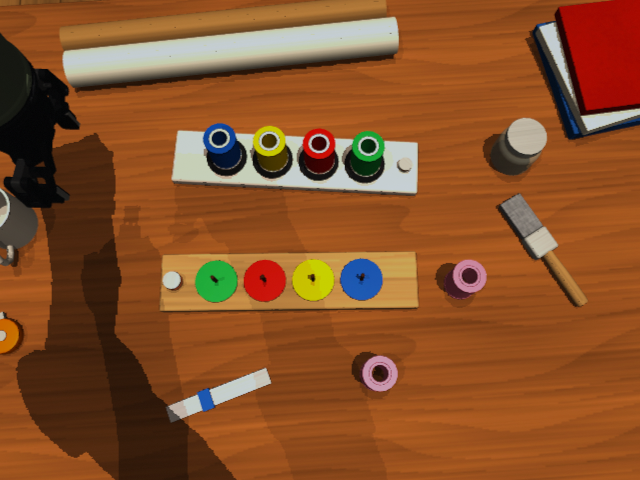

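```bash
python3 - <<'E'
from h import *
im=cv2.imread("pics/t10.png")
cv2.imwrite("pics/c10.png",cv2.resize(im[110:210,170:425],None,fx=3.1,fy=3.1,interpolation=cv2.INTER_CUBIC))
E
```

```text
(no output)
```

View pics/c10.png

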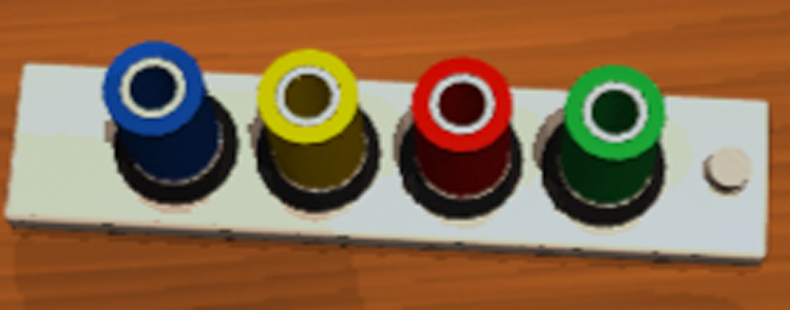

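The grey patch is only a shadow. I'll check each spool's top-ring centre against its pin.

```bash
python3 - <<'E'
from h import *
c=cams.get_calibration("top")
P=np.array([[.676,.075],[.667,.0003],[.6578,-.0738],[.6485,-.1485]])
for p,q in zip([(153,89),(308,97),(462,104),(615,112)],P):
    x=bp(c,(p[0]+.5)/3.1-.5+170,(p[1]+.5)/3.1-.5+110,.092); print(x.round(4),((x-q)*1e3).round(1))
c=cams.get_calibration("scene")
for p,q in zip([(513,223),(475,262),(433,302),(386,350)],P):
    x=bp(c,*p,.092); print(x.round(4),((x-q)*1e3).round(1))
E
```

```text
[0.6767 0.0751] [0.7 0.1]
[ 6.673e-01 -4.000e-04] [ 0.3 -0.7]
[ 0.6585 -0.0753] [ 0.7 -1.5]
[ 0.6492 -0.1496] [ 0.7 -1.1]
[0.6761 0.0725] [ 0.1 -2.5]
[ 0.6677 -0.0031] [ 0.7 -3.4]
[ 0.6575 -0.0751] [-0.3 -1.3]
[ 0.6491 -0.1507] [ 0.6 -2.2]
```

All are within about 3 mm of their pins, upright and seated, and the arm is clear.

```bash
python3 -c "
from workcell import job,telemetry
print(job.job_done(),telemetry.observe()['clock'])"
```

```text
the job is handed in; nothing more can be done
the job is handed in; nothing more can be done
```

All four spools are on the white stand in reverse order, and I handed the job in at about 27 s of the 107 s allowed. From the robot's left to right they are now blue, yellow, red and green. On the wooden rack they stood green, red, yellow and blue.

- **Position:** in the last pictures the top-camera check puts each spool within about 2 mm of its pin. The scene-camera check puts each within about 3.5 mm. The two cameras differ by up to about 3 mm along the row, well inside the 13 mm allowed.
- **Upright and seated:** each spool looked upright and fully down on its disc; I judged the height from the pictures and from the gripper height at release.
- **Arm:** it was clear of everything, with the gripper open and no contact force. The highest force I read on the tool was about 19 N, while closing on the green spool.

No check failed. The hand-in gave no verdict.

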